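# Nest the tostonera and stack the spice tins on the pull-out tray

### The arm

A 6-joint arm with a two-finger parallel gripper is mounted at the origin on the work surface. World frame = base frame: x ahead of the robot, y to its left, z up, the work surface at z = 0. Lengths are in m, angles in rad, forces in N, time in s.
With the tool pointing down it reaches from about 0.25 to 0.775 m from the base axis. Payload 4 kg.
Tool frame: the origin (TCP) lies on the centre line of the jaws, within the pads' length; the fingertips stand 25 mm ahead of it and the grasp point (between the pads) lies 6 mm ahead of it; z points along the fingers, y is the line along which they close (so a half turn about z gives the same grasp; the last joint's range is limited). The gripper opens to 94 mm and grips with 3 to 60 N. Pads are 16 mm wide; open, the fingers measure 119 mm over their backs; the gripper's body (75 mm by 177 mm) begins 78 mm behind the grasp point.
Start: joints at [-1.319, 0.087, 1.371, -0, 1.684, -0.103], TCP at [0.191, -0.516, 0.231] pointing down, gripper open.
Joint ranges: [-3.1, 3.1], [-0.76, 2.03], [0.27, 2.55], [-1.08, 4.22], [0.17, 2.65], [-2.57, 2.57]. Speed limits (rad/s): [2.79, 2.79, 3.14, 3.14, 3.14, 3.14].

### API

Orientations are given as [roll, pitch, yaw] about the fixed x, y, z axes, in that order (R = Rz(yaw) Ry(pitch) Rx(roll)).
In Python, from bench import sensors, optics, ticket gives the robot as it stands.
- The arm moves only by the tool send_rows, never from a script. Its argument "rows" is a list of rows, each a list of 6 numbers: the shift along the world's x, y, z in mm, then the turn, a rotation vector about the world's x, y, z in rad. In form: [[x, y, z, wx, wy, wz], ...]. A call has 1 to 8 rows; each row shifts and turns the commanded pose from where the row before left it; what a row does not reach is not made up. A row lasts 1/12 s, in which the tool goes at most 41.7 mm and 7.16 degrees, less where a joint would pass 70% of its speed; a pose out of reach is approached as far as the arm can. A call is refused whole if a number of a shift passes 41.7 or a number of a turn 0.125, either way. A call with a gripper value outside its range is refused whole. "grip" is the finger opening in mm, from 0 to 94, set as the call begins (left out, the last holds). The fingers move at their own pace and stop on an object; the grip force is fixed at half the most. Time passes only in rows, so rows that do not move let the fingers close. It gives the time, the measured TCP pose, the force, the opening and the grip force at its end, in the units of the state.
- sensors.get_obs(): the state, without advancing time (a new reading comes with each control period).
- optics.snapshot(name): name is "scene" or "top" or "wrist"; returns the picture (384x512x3 uint8, red, green, blue); there is no depth.
- optics.camera_model(name): a dict with "vertical_fov" (degrees; the focal length in pixels is half the picture's height over the tangent of half this angle, whatever the lens; pixels are square), "cx", "cy" (the principal point, pixels), "R" (3x3) and "t" (3): a world point X has camera coordinates R X + t. Camera axes: x right, y down, z forward; pixel columns grow to the right and rows downward; lengths in m; the calibration is good to about 2 mm. A picture is of the moment at which its call begins: read the wrist's pose just before it. camera_model takes no time and is no camera call; for the wrist camera it gives the pose at the moment of the call.
- ticket.close_job(): hands the job in; it is judged then, once.
The state is a dict: "time": time; "joint_positions": joint angles; "qvel": joint speeds; "joint_torque": joint torques, N m; "tool_pos": TCP position; "ee_rot": TCP orientation; "wrist_force": force on the tool from outside, world axes, zero at the start; "wrist_torque": the same for the moment, N m; "width": finger opening in m; "finger_force": force on a finger pad.
Only numpy, scipy, OpenCV 4.12 (cv2) and the standard library are available. Lean on these libraries where they do the work, as an engineer would, in place of code of your own. Each camera call takes 0.05 s, during which the arm holds its last target. There are 200 camera calls.

### The job

Tidy the tray in this order: first stand the mahogany tostonera base in the middle of the black slate trivet, next nest its press fully down into the base's cup, then stand the large yellow tin in the middle of the green coaster, then the cream tin centred on top of the yellow one, and last the small red tin centred on top of the cream one. Leave the blue mug, the terracotta salt jar and the steel pepper mill standing where they are, and end with everything upright, released and at rest.

Things in the scene. Friction and masses are not known exactly. Their poses are not given: they have to be found in the camera images.
- trivet: round black slate trivet, 120 mm across, 8 mm thick, fixed flat on the tray (tray surface at z = 12 mm); target for the base; origin: centre of its underside, z up; round, so its yaw does not matter
- coaster: round green silicone coaster, 94 mm across, 6 mm thick, fixed flat on the tray; target for the yellow tin; origin: centre of its underside, z up; round, so its yaw does not matter
- base: loose mahogany tostonera base, 0.25 kg: a foot disc 96 mm across and 12 mm high, on it a collar 64 mm across from 12 to 48 mm height (grip the collar). The collar is a cup open at the top: inner diameter 50 mm, floor at 20 mm height, rim at 48 mm; origin: centre of its underside, z up; round, so its yaw does not matter
- press: loose mahogany press, 0.12 kg, standing plug down: plug 40 mm across and 24 mm long, above it a flange 62 mm across from 24 to 36 mm height, then a round knob 28 mm across from 36 to 72 mm (grip the knob). Nested, the flange rests on the rim of the base's cup and this origin is 24 mm above the base's origin; origin: centre of its underside, z up; round, so its yaw does not matter
- tin_yellow: loose closed yellow spice tin, a cylinder 68 mm across and 40 mm high with flat top, 0.12 kg; origin: centre of its underside, z up; round, so its yaw does not matter
- tin_cream: loose closed cream spice tin, a cylinder 60 mm across and 38 mm high with flat top, 0.12 kg; origin: centre of its underside, z up; round, so its yaw does not matter
- tin_red: loose closed red spice tin, a cylinder 52 mm across and 36 mm high with flat top, 0.12 kg; origin: centre of its underside, z up; round, so its yaw does not matter
- mug: blue enamel mug, bystander, loose, 74 mm across, 75 mm high, handle along its +y reaching about 65 mm from its axis; origin: centre of its underside, z up
- salt_jar: terracotta salt jar with cork lid, bystander, loose, 72 mm across, 72 mm high; origin: centre of its underside, z up; round, so its yaw does not matter
- mill: slim steel pepper mill with black button, bystander, loose, 52 mm across, 110 mm high; origin: centre of its underside, z up; round, so its yaw does not matter
Mind the look-alikes: they are no part of the job. Leave any pink look-alike of the base alone.

How it is judged:
By the outcome, as a careful person would: the job done as asked, in the order asked, and still so for the second after the job is handed in, with the robot touching nothing.
It also fails if it takes over 120 s, if anything falls off the work surface, if the arm or the gripper's body presses on something with over 40 N, if the wrist force passes 120 N, or if a joint passes its speed limit or range.

## Working session

There is one attempt and no reset: what is moved stays moved. The work goes in short steps, Python scripts to look and compute and a tool call to move; the robot and the scene stay as the last step left them, time stands still between calls to the robot, and variables do not carry over. Pictures are saved under pics/ and viewed, at most 14 in all, crops included, and the job is handed in when it is done.

Besides the shell and the picture viewer there is one more tool, called after ">>>" as name([rows], argument=value, ...), one row to a line, values as JSON. send_rows: Moves the arm, as the interface text tells. Its arguments: {"type":"object","properties":{"rows":{"type":"array"},"grip":{"type":"number"}},"required":["rows"]}

```bash
mkdir -p pics; ls; python3 - <<'E'
from bench import sensors, optics
import cv2,numpy as np
o=sensors.get_obs(); print(o['time'],o['tool_pos'],o['ee_rot'],o['width'])
for n in ['top','scene']:
    im=optics.snapshot(n); cv2.imwrite(f'pics/{n}0.png',im[...,::-1]); m=optics.camera_model(n)
    cv2.imwrite(f'pics/{n}0b.png',cv2.resize(im[...,::-1],(800,600),interpolation=cv2.INTER_CUBIC))
    print(n,m)
E
```

```text
pics
0.0 [ 0.1909359  -0.51525871  0.22932061] [-3.13940961e+00 -2.24040020e-04  3.54823248e-01] 0.09375797455523406
top {'vertical_fov': 42.93441814864444, 'cx': 257.1338376364461, 'cy': 190.61835845409163, 'R': array([[ 0.01515123, -0.99984234,  0.00925892],
       [-0.99181547, -0.01620239, -0.12664736],
       [ 0.12677741, -0.00726428, -0.99190459]]), 't': array([-0.11259723,  0.39631105,  1.66239168])}
scene {'vertical_fov': 48.15436357749941, 'cx': 249.48368425067815, 'cy': 185.06197333993453, 'R': array([[ 0.62660112,  0.77931544,  0.00620272],
       [ 0.41868282, -0.32990372, -0.84608996],
       [-0.65732467,  0.53275789, -0.53300403]]), 't': array([-0.16404195, -0.17588008,  1.57925372])}
```

View pics/top0b.png

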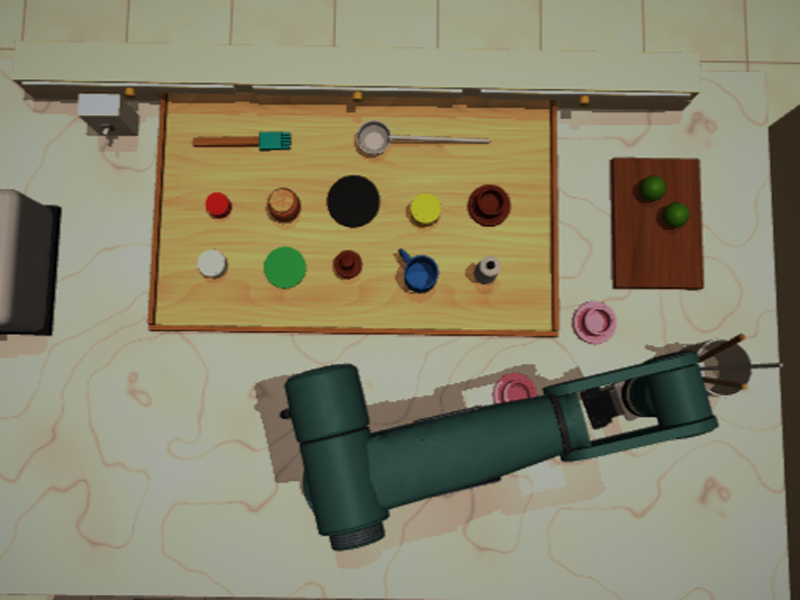

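View pics/scene0b.png

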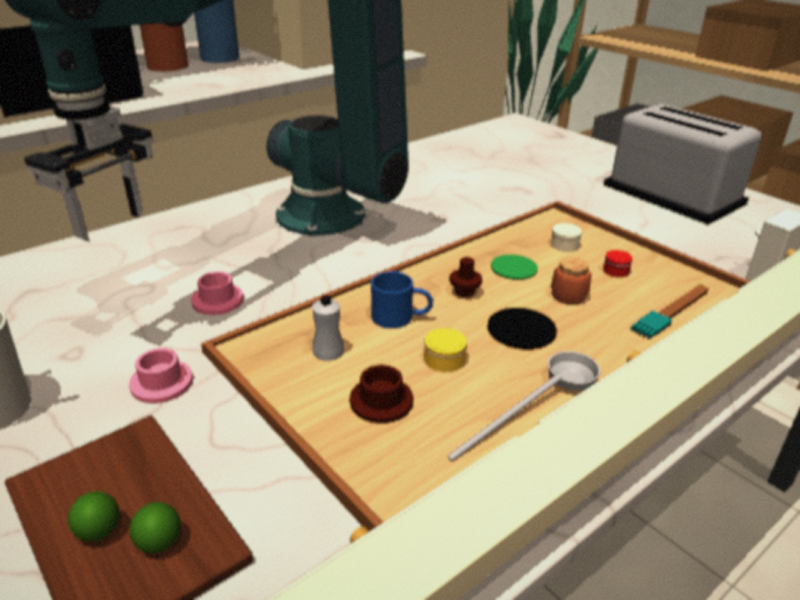

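Top view (800x600 px): base candidates are the mahogany base at (489,205), with pink look-alikes at (595,321) and (515,392). The press is at (347,264), the trivet at (353,201), the coaster at (285,268), the tins at yellow (425,209), cream (211,263) and red (217,205). The bystanders are the mug (421,272), jar (283,204) and mill (487,269). I choose the dark mahogany one on the tray as the base.

```bash
cat > h.py <<'E'
import numpy as np,cv2
from bench import sensors, optics
def ray(m,u,v):
    f=192/np.tan(np.radians(m['vertical_fov']/2))
    R=np.array(m['R']);t=np.array(m['t'])
    return -R.T@t, R.T@np.array([(u-m['cx'])/f,(v-m['cy'])/f,1])
def back(m,u,v,z):
    c,d=ray(m,u,v); return (c+d*(z-c[2])/d[2])
def proj(m,X):
    f=192/np.tan(np.radians(m['vertical_fov']/2))
    p=np.array(m['R'])@X+m['t']; return f*p[0]/p[2]+m['cx'],f*p[1]/p[2]+m['cy']
E
python3 - <<'E'
from h import *
im=cv2.imread('pics/top0.png'); m=optics.camera_model('top')
c=im[60:215,95:360]; cv2.imwrite('pics/crop1.png',cv2.resize(c,None,fx=3,fy=3,interpolation=cv2.INTER_CUBIC))
s=0.64
for n,u,v,z in [('base',489,201,.060),('press',347,258,.084),('trivet',353,201,.02),('coaster',285,268,.018),('yellow',425,208,.052),('cream',211,262,.05),('red',217,204,.048),('mug',421,272,.087),('jar',283,200,.084),('mill',488,264,.122),
 ('tl',163,97,.02),('tr',555,103,.02),('bl',151,328,.02),('br',556,334,.02)]:
    print(n,np.round(back(m,u*s,v*s,z)*1000))
w=optics.camera_model('wrist'); o=sensors.get_obs(); 
R=cv2.Rodrigues(np.zeros(3))[0]
from scipy.spatial.transform import Rotation as Ro
T=Ro.from_euler('xyz',o['ee_rot']).as_matrix(); Rw=np.array(w['R'])
cw=-Rw.T@w['t']; print('cam in tool',T.T@(cw-o['tool_pos']),'\n',T.T@Rw.T,w['vertical_fov'])
E
```

```text
base [ 612. -295.   60.]
press [475.  13.  84.]
trivet [617.   7.  20.]
coaster [462. 155.  18.]
yellow [ 596. -154.   52.]
cream [467. 313.  50.]
red [598. 306.  48.]
mug [ 447. -146.   87.]
jar [600. 155.  84.]
mill [ 460. -286.  122.]
tl [854. 448.  20.]
tr [ 856. -452.   20.]
bl [323. 445.  20.]
br [ 324. -449.   20.]
cam in tool [ 0.07400749 -0.00059715 -0.15426438] 
 [[-4.70069570e-05 -9.67213990e-01 -2.53962782e-01]
 [ 9.99999998e-01 -3.54751242e-05 -4.99873262e-05]
 [ 3.93390800e-05 -2.53962784e-01  9.67213990e-01]] 71.27559081372826
```

View pics/crop1.png

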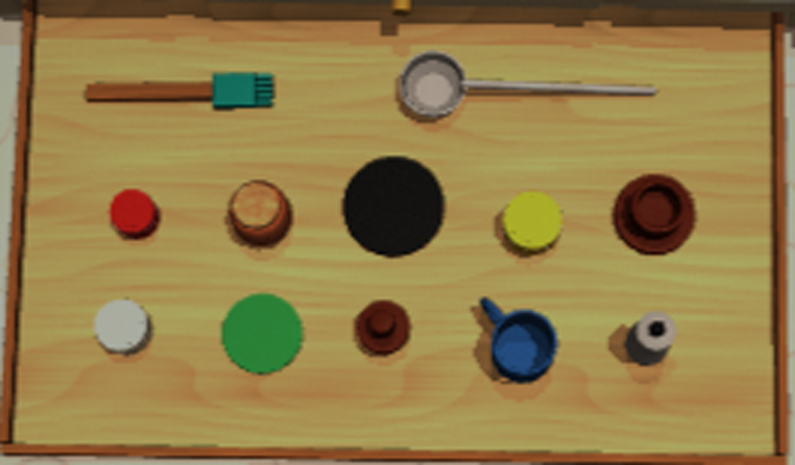

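The crop confirms the mahogany base at crop px (655,213), with the press at (382,325) and the tins, trivet and coaster as listed. I'm moving above the base to look from close by.

>>> send_rows([
  [35, 18, 0, 0, 0, -0.0444],
  [35, 18, 0, 0, 0, -0.0444],
  [35, 18, 0, 0, 0, -0.0444],
  [35, 18, 0, 0, 0, -0.0444],
  [35, 18, 0, 0, 0, -0.0444],
  [35, 18, 0, 0, 0, -0.0444],
  [35, 18, 0, 0, 0, -0.0444],
  [35, 18, 0, 0, 0, -0.0444],
], grip=94)

```text
time: 0.77
tool_pos: [0.4724, -0.3704, 0.2299]
ee_rot: [-3.141, 0.001, -0.003]
wrist_force: [0.6, -0.5, -0.9]
width: 0.0942
finger_force: 0.0
```

>>> send_rows([
  [35, 19, 0, 0, 0, 0],
  [35, 19, 0, 0, 0, 0],
  [35, 19, 0, 0, 0, 0],
  [35, 19, 0, 0, 0, 0],
  [0, 0, 0, 0, 0, 0],
  [0, 0, 0, 0, 0, 0],
])

```text
time: 1.27
tool_pos: [0.6123, -0.294, 0.2283]
ee_rot: [-3.14, 0.003, 0.003]
wrist_force: [-0.1, 0.6, -0.3]
width: 0.0941
finger_force: 0.0
```

```bash
cat >> h.py <<'E'
def look(name):
    o=sensors.get_obs(); m=optics.camera_model('wrist'); im=optics.snapshot('wrist')[...,::-1]
    cv2.imwrite(f'pics/{name}.png',im); np.savez(f'pics/{name}.npz',**m)
    cv2.imwrite(f'pics/{name}b.png',cv2.resize(im,(800,600),interpolation=cv2.INTER_CUBIC))
    print(o['time'],np.round(o['tool_pos']*1000,1),np.round(o['ee_rot'],3),o['width']); return m,im
E
python3 -c "
from h import *
look('w1')"
```

```text
1.2667 [ 612.3 -294.   228.3] [-3.14e+00  3.00e-03  3.00e-03] 0.09412675462061738
```

View pics/w1b.png

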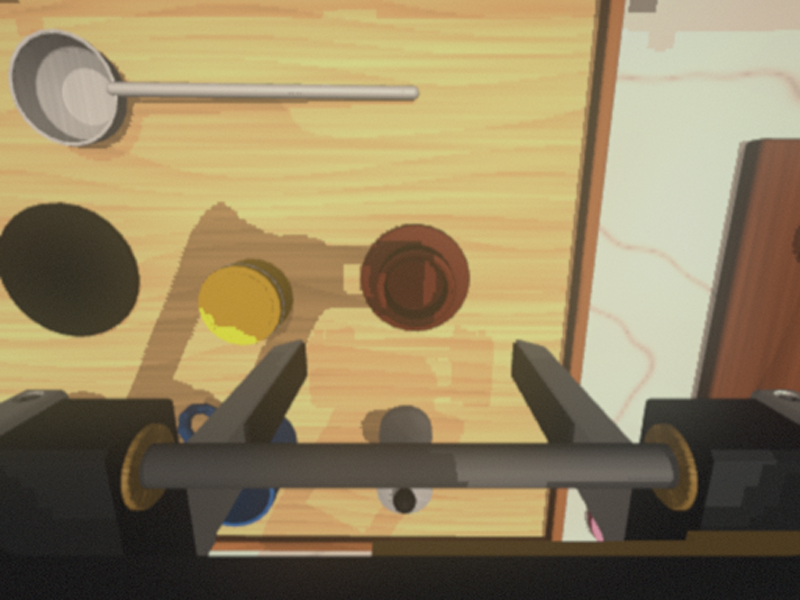

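The wrist view shows the base at (415,277) with foot edges at x 361–469 and y 224–331, and the rim at (415,281). The yellow tin's top is at (240,304), and the trivet at (68,269) spans y 203–336.

```bash
cat >> h.py <<'E'
def fitc(m,im,seed,z,tol=14,scale=1.0,save=None):
    "flood fill from seed (orig px), back-project contour to z, fit circle: centre, radius (mm)"
    mask=np.zeros((im.shape[0]+2,im.shape[1]+2),np.uint8)
    g=cv2.GaussianBlur(np.ascontiguousarray(im),(3,3),0)
    cv2.floodFill(g,mask,seed,0,(tol,)*3,(tol,)*3,4|cv2.FLOODFILL_MASK_ONLY|cv2.FLOODFILL_FIXED_RANGE|(255<<8))
    mk=cv2.morphologyEx(mask[1:-1,1:-1],cv2.MORPH_CLOSE,np.ones((5,5)))
    c=max(cv2.findContours(mk,0,1)[0],key=cv2.contourArea); c=cv2.convexHull(c)[:,0,:]
    c=c[(c[:,0]>1)&(c[:,0]<510)]
    P=np.array([back(m,u,v,z)[:2] for u,v in c])*1000
    from scipy.optimize import least_squares
    f=lambda p:np.hypot(P[:,0]-p[0],P[:,1]-p[1])-p[2]
    r=least_squares(f,[*P.mean(0),30],loss='soft_l1')
    return np.round(r.x,1),round(float(np.abs(f(r.x)).max()),1)
E
python3 - <<'E'
from h import *
m=dict(np.load('pics/w1.npz')); im=cv2.imread('pics/w1.png'); s=.64
for n,a in dict(foot_l=(361,277,.024),foot_r=(469,277,.024),foot_t=(415,224,.024),foot_b=(415,331,.024),rim=(415,281,.06),yel=(240,304,.052),triv=(68,269,.02)).items():
    print(n,np.round(back(m,a[0]*s,a[1]*s,a[2])*1000,1))
print('triv',fitc(m,im,(40,170),.02,18))
E
```

```text
foot_l [ 614.2 -251.6   24. ]
foot_r [ 614.5 -345.7   24. ]
foot_t [ 659.9 -298.3   24. ]
foot_b [ 564.8 -299.    24. ]
rim [ 618.4 -298.1   60. ]
yel [ 597.  -155.2   52. ]
triv [619.7   6.   20. ]
triv (array([617.5,   6.3,  58.1]), 1.3)
```

```bash
python3 - <<'E'
from h import *
im=cv2.imread('pics/w1.png')[135:220,220:310]; cv2.imwrite('pics/crop2.png',cv2.resize(im,None,fx=6,fy=6,interpolation=cv2.INTER_CUBIC))
E
```

```text
(no output)
```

View pics/crop2.png

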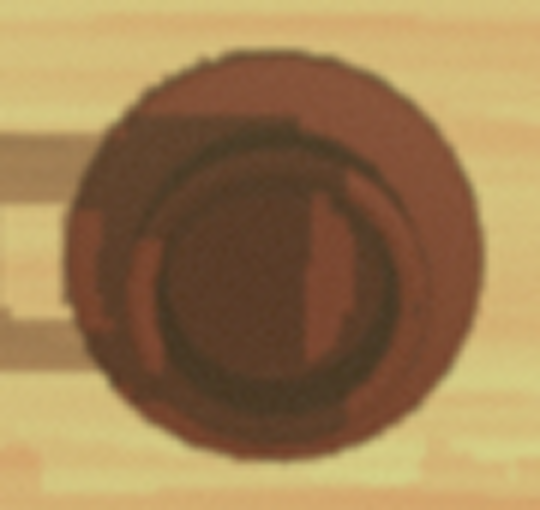

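The crop shows the foot spanning x 66–484 and y 50–460, and the cup opening centred near (280,293). Both put the base at about x = 612, y = -298.5 mm. Next is the descent: TCP to z = 55 mm, y shifted by -4.5.

>>> send_rows([
  [0, -4.5, -30, 0, 0, 0],
  [0, 0, -35, 0, 0, 0],
  [0, 0, -35, 0, 0, 0],
  [0, 0, -30, 0, 0, 0],
  [0, 0, -25, 0, 0, 0],
  [0, 0, -12, 0, 0, 0],
  [0, 0, -7, 0, 0, 0],
  [0, 0, 0, 0, 0, 0],
])

```text
time: 1.98
tool_pos: [0.6097, -0.3008, 0.0555]
ee_rot: [-3.141, 0.002, -0.002]
wrist_force: [-1.2, -0.5, -0.7]
width: 0.0944
finger_force: 0.0
```

>>> send_rows([
  [0, 0, 0, 0, 0, 0],
  [0, 0, 0, 0, 0, 0],
  [0, 0, 0, 0, 0, 0],
  [0, 0, 0, 0, 0, 0],
  [0, 0, 0, 0, 0, 0],
  [0, 0, 0, 0, 0, 0],
  [0, 0, 0, 0, 0, 0],
  [0, 0, 0, 0, 0, 0],
], grip=50)

```text
time: 2.65
tool_pos: [0.6117, -0.2998, 0.0579]
ee_rot: [-3.141, -0.002, -0.0]
wrist_force: [-0.1, 2.7, 6.1]
width: 0.0632
finger_force: 30.0
```

>>> send_rows([
  [0, 0, 15, 0, 0, 0],
  [0, 0, 25, 0, 0, 0],
  [0, 0, 30, 0, 0, 0],
  [0, 0, 25, 0, 0, 0],
  [0, 0, 0, 0, 0, 0],
])

```text
time: 3.07
tool_pos: [0.6134, -0.3021, 0.1577]
ee_rot: [3.135, -0.009, -0.0]
wrist_force: [1.1, -0.4, -1.4]
width: 0.0626
finger_force: 30.0
```

>>> send_rows([
  [0, 30, 0, 0, 0, 0],
  [0, 40, 0, 0, 0, 0],
  [0, 40, 0, 0, 0, 0],
  [0, 40, 0, 0, 0, 0],
  [0, 40, 0, 0, 0, 0],
  [0, 40, 0, 0, 0, 0],
  [0, 40, 0, 0, 0, 0],
  [0, 25, 0, 0, 0, 0],
])

```text
time: 3.73
tool_pos: [0.6095, -0.0014, 0.1484]
ee_rot: [-3.14, 0.004, 0.002]
wrist_force: [-0.2, 0.1, -2.6]
width: 0.0634
finger_force: 30.0
```

>>> send_rows([
  [5, 10, 0, 0, 0, 0],
  [0, 0, 0, 0, 0, 0],
  [0, 0, 0, 0, 0, 0],
  [0, 0, 0, 0, 0, 0],
])

```text
time: 4.07
tool_pos: [0.6158, 0.003, 0.1502]
ee_rot: [3.14, 0.002, -0.002]
wrist_force: [-0.0, 0.3, -1.5]
width: 0.0631
finger_force: 30.0
```

```bash
python3 -c "
from h import *
look('w2')
print(np.mean([sensors.get_obs()['tool_pos'] for _ in range(5)],0))"
```

```text
4.0667 [615.8   3.  150.2] [ 3.14e+00  2.00e-03 -2.00e-03] 0.0631416090906117
[0.61589358 0.00283901 0.15059432]
```

View pics/w2b.png

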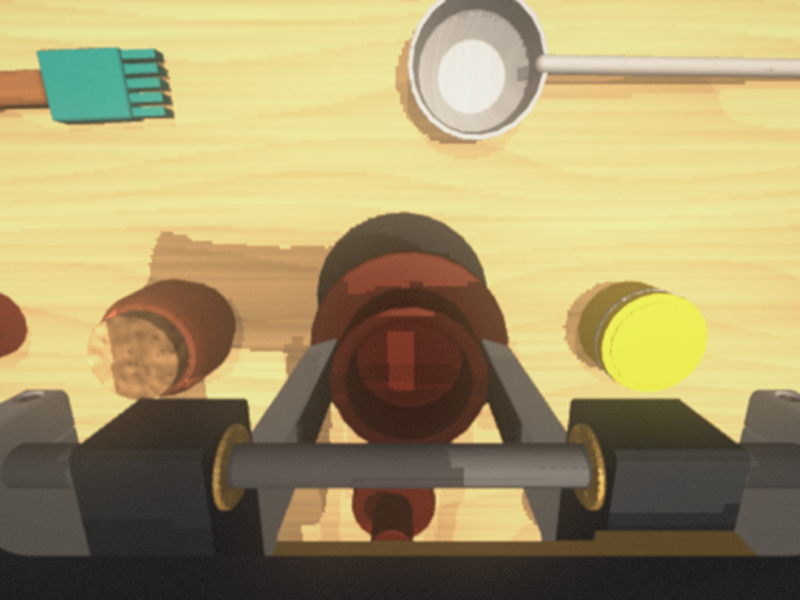

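The view shows the held base (foot x 312–508, top edge y 250) above the trivet (x 318–487, top edge y 213). I'll fit both arcs.

```bash
cat >> h.py <<'E'
from scipy.optimize import least_squares
def arc(m,pts,z,r):
    "centre (mm) of circle of known radius r through pixels (orig px)"
    P=np.array([back(m,u,v,z)[:2] for u,v in pts])*1000
    f=lambda p:np.hypot(P[:,0]-p[0],P[:,1]-p[1])-r
    q=least_squares(f,P.mean(0)+[-r/2,0],loss='soft_l1'); return np.round(q.x,1),np.round(np.std(f(q.x)),2)
E
python3 - <<'E'
from h import *
m=dict(np.load('pics/w2.npz')); im=cv2.imread('pics/w2.png').astype(int)
B,G,R=im[...,0],im[...,1],im[...,2]
t=[];f=[]
for u in range(206,312):
    col=(R[:,u]); 
    for v in range(125,215):
        if R[v,u]<95 and R[v,u]-B[v,u]<25: t.append((u,v-.5)); break
    for v in range(125,215):
        if R[v,u]-B[v,u]>25 and R[v,u]-G[v,u]>30 and G[v,u]<90: f.append((u,v-.5)); break
print(t[::10],f[::10])
tt=[p for p in t if 212<=p[0]<=304 and p[1]<178]
print('triv',arc(m,tt,.020,60),len(tt))
ff=[p for p in f if 212<=p[0]<=312 and p[1]>155 and p[1]<192]
for z in(.114,.118,.122): print('foot',arc(m,ff,z,48),len(ff))
E
```

```text
[] [(206, 192.5), (216, 179.5), (226, 170.5), (236, 165.5), (246, 162.5), (256, 160.5), (266, 160.5), (276, 161.5), (286, 165.5), (296, 169.5), (306, 177.5)]h.py:35: RuntimeWarning: Mean of empty slice.
  q=least_squares(f,P.mean(0)+[-r/2,0],loss='soft_l1'); return np.round(q.x,1),np.round(np.std(f(q.x)),2)
  ret = ret.dtype.type(ret / rcount)
Traceback (most recent call last):
  File "h.py", line 35, in arc
    q=least_squares(f,P.mean(0)+[-r/2,0],loss='soft_l1'); return np.round(q.x,1),np.round(np.std(f(q.x)),2)
ValueError: Initial guess is outside of provided bounds
```

```bash
python3 - <<'E'
from h import *
m=dict(np.load('pics/w2.npz')); im=cv2.imread('pics/w2.png').astype(int)
B,G,R=im[...,0],im[...,1],im[...,2]
print(im[150,256],im[120,256],im[175,256],im[160,204:216].tolist())
t=[];f=[]
for u in range(206,312):
    for v in range(125,215):
        if G[v,u]<100: t.append((u,v-.5)); break
    for v in range(125,215):
        if R[v,u]-G[v,u]>30 and G[v,u]<90: f.append((u,v-.5)); break
print(t[::10])
tt=[p for p in t if 212<=p[0]<=304 and p[1]<172]
print('triv',arc(m,tt,.020,60),len(tt))
ff=[p for p in f if 207<=p[0]<=312 and p[1]>155 and p[1]<194]
for z in(.114,.118,.122): print('foot',arc(m,ff,z,48),len(ff))
E
```

```text
[66 85 97] [149 220 238] [ 51  76 143] [[101, 153, 196], [101, 154, 196], [100, 152, 194], [102, 154, 196], [103, 156, 198], [102, 154, 196], [97, 147, 188], [86, 127, 161], [64, 93, 114], [56, 78, 93], [56, 77, 90], [55, 76, 92]]
[(206, 171.5), (216, 154.5), (226, 146.5), (236, 140.5), (246, 138.5), (256, 136.5), (266, 137.5), (276, 140.5), (286, 145.5), (296, 153.5), (306, 168.5)]
triv (array([615.6,   8.7]), np.float64(0.38)) 93
foot (array([615.8,   3.6]), np.float64(0.28)) 105
foot (array([616.3,   3.6]), np.float64(0.37)) 105
foot (array([616.7,   3.5]), np.float64(0.46)) 105
```

>>> send_rows([
  [0, 5, -10, 0, 0, 0],
  [0, 0, -20, 0, 0, 0],
  [0, 0, -20, 0, 0, 0],
  [0, 0, -15, 0, 0, 0],
  [0, 0, -10, 0, 0, 0],
  [0, 0, 0, 0, 0, 0],
  [0, 0, 0, 0, 0, 0],
  [0, 0, 0, 0, 0, 0],
])

```text
time: 4.78
tool_pos: [0.6169, 0.0093, 0.0776]
ee_rot: [3.141, -0.002, -0.001]
wrist_force: [1.0, -0.5, -1.9]
width: 0.0631
finger_force: 30.0
```

```bash
cat > chk.py <<'E'
import sys
from h import *
n,zf=sys.argv[1],float(sys.argv[2])
look(n)
m=dict(np.load(f'pics/{n}.npz')); im=cv2.imread(f'pics/{n}.png').astype(int)
B,G,R=im[...,0],im[...,1],im[...,2]
t=[];f=[]
for u in range(200,318):
    for v in range(110,215):
        if G[v,u]<100: t.append((u,v-.5)); break
    for v in range(110,225):
        if R[v,u]-G[v,u]>30 and G[v,u]<90: f.append((u,v-.5)); break
for n,a,z,r in(('t',t,.02,60),('f',f,zf,48)):
    P=np.array(a); k=P[:,1]<P[:,1].min()+36
    print(n,arc(m,P[k],z,r),k.sum(),P[k][[0,-1]].tolist(),P[:,1].min())
E
python3 chk.py w3 .043
```

```text
4.7833 [616.9   9.3  77.6] [ 3.141e+00 -2.000e-03 -1.000e-03] 0.06306195475212253
t (array([616.2,   8.6]), np.float64(0.31)) 117 [[201.0, 177.5], [317.0, 166.5]] 142.5
f (array([617.2,  10. ]), np.float64(0.32)) 114 [[204.0, 195.5], [317.0, 192.5]] 160.5
```

View pics/w3b.png

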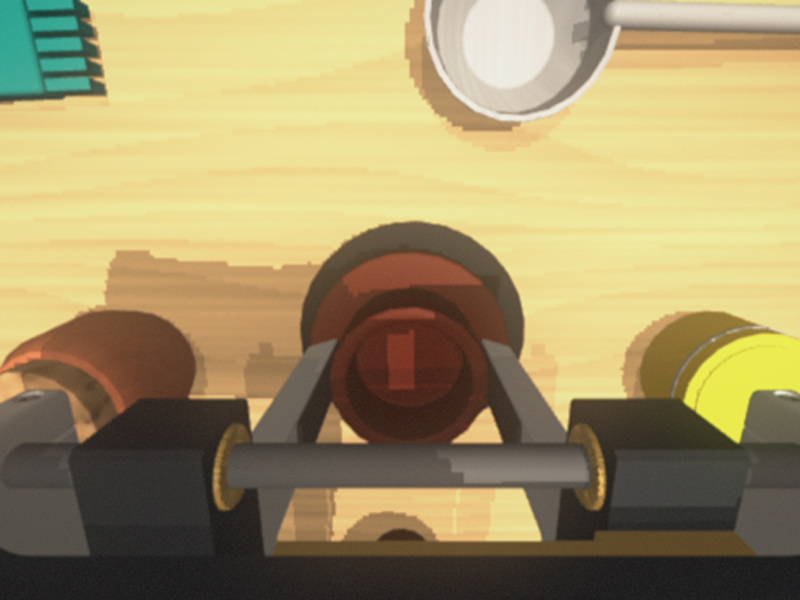

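The base hangs nearly concentric over the trivet: trivet x 302–523, foot centred slightly right. A small correction, then I lower and release.

>>> send_rows([
  [-1, -1, -4, 0, 0, 0],
  [0, 0, -4, 0, 0, 0],
  [0, 0, -2, 0, 0, 0],
  [0, 0, -1, 0, 0, 0],
  [0, 0, 0, 0, 0, 0],
  [0, 0, 0, 0, 0, 0],
])

```text
time: 5.33
tool_pos: [0.6149, 0.0087, 0.0659]
ee_rot: [3.141, 0.0, -0.0]
wrist_force: [-1.2, -0.0, 0.9]
width: 0.0625
finger_force: 30.0
```

>>> send_rows([
  [0, 0, -0.7, 0, 0, 0],
  [0, 0, 0, 0, 0, 0],
  [0, 0, 0, 0, 0, 0],
])

```text
time: 5.58
tool_pos: [0.615, 0.0087, 0.0658]
ee_rot: [3.141, -0.0, -0.0]
wrist_force: [-4.1, -0.8, 4.7]
width: 0.0629
finger_force: 30.0
```

>>> send_rows([
  [0, 0, 0, 0, 0, 0],
  [0, 0, 0, 0, 0, 0],
  [0, 0, 0, 0, 0, 0],
  [0, 0, 0, 0, 0, 0],
  [0, 0, 0, 0, 0, 0],
  [0, 0, 0, 0, 0, 0],
], grip=94)

```text
time: 6.08
tool_pos: [0.6151, 0.0088, 0.0646]
ee_rot: [3.142, -0.0, -0.0]
wrist_force: [-0.3, 0.0, -0.0]
width: 0.0938
finger_force: 0.0
```

>>> send_rows([
  [0, 0, 20, 0, 0, 0],
  [0, 0, 40, 0, 0, 0],
  [0, 0, 40, 0, 0, 0],
  [0, 0, 40, 0, 0, 0],
  [0, 0, 20, 0, 0, 0],
  [0, 0, 0, 0, 0, 0],
  [0, 0, 0, 0, 0, 0],
])

```text
time: 6.67
tool_pos: [0.6158, 0.0087, 0.2265]
ee_rot: [3.141, -0.004, -0.0]
wrist_force: [-0.4, -0.7, -1.4]
width: 0.094
finger_force: 0.0
```

```bash
python3 chk.py w4 .032
```

```text
6.6667 [615.8   8.7 226.5] [ 3.141 -0.004 -0.   ] 0.09404360705584766
t (array([615.7,   8.8]), np.float64(0.41)) 85 [[220.0, 165.5], [304.0, 168.5]] 134.5
f (array([614.9,   9.2]), np.float64(0.68)) 72 [[226.0, 178.5], [297.0, 177.5]] 145.5
```

View pics/w4b.png

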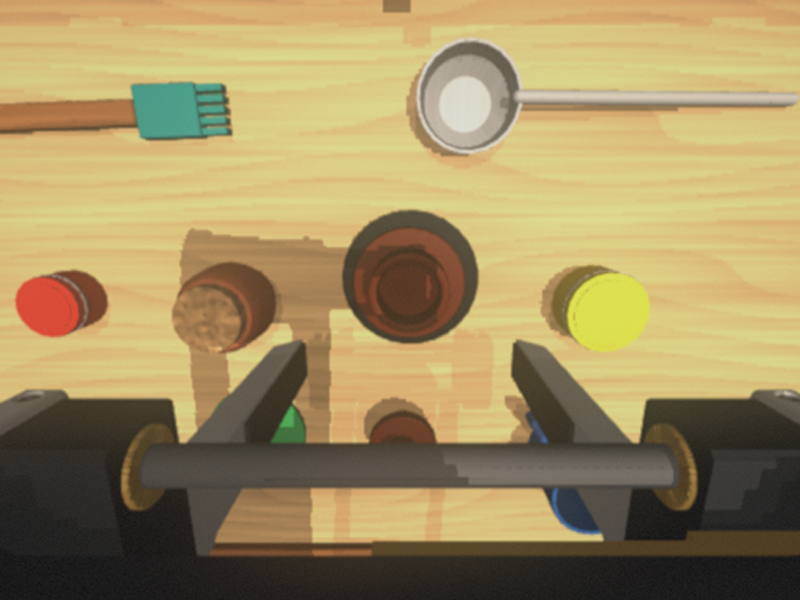

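The base stands centred on the trivet (base (409,277), trivet x 343–478), offset under 1 mm. On to the press.

>>> send_rows([
  [-30, 0, 0, 0, 0, 0],
  [-40, 0, 0, 0, 0, 0],
  [-40, 2, 0, 0, 0, 0],
  [-30, 2, 0, 0, 0, 0],
  [0, 0, 0, 0, 0, 0],
  [0, 0, 0, 0, 0, 0],
])

```text
time: 7.22
tool_pos: [0.4732, 0.0129, 0.2225]
ee_rot: [-3.141, 0.003, -0.0]
wrist_force: [-0.1, -0.4, 0.6]
width: 0.0941
finger_force: 0.0
```

```bash
python3 - <<'E'
from h import *
m,im=look('w5')
c=im[140:240,200:320]; cv2.imwrite('pics/crop5.png',cv2.resize(c,None,fx=6,fy=6,interpolation=cv2.INTER_CUBIC))
E
```

```text
7.2167 [473.2  12.9 222.5] [-3.141e+00  3.000e-03 -0.000e+00] 0.09405998775970521
```

View pics/crop5.png

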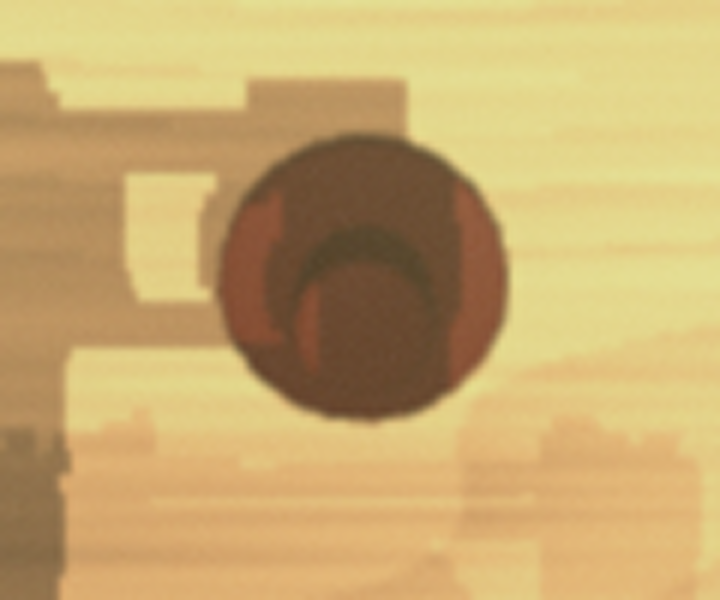

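The crop shows the press flange spanning x 219–507 and y 133–420, with the knob at about (365,320).

```bash
python3 - <<'E'
from h import *
m=dict(np.load('pics/w5.npz'))
q=lambda u,v,z:np.round(back(m,200+u/6,140+v/6,z)*1000,1)
for p in [(219,276),(507,276),(363,133),(363,420)]: print(q(*p,.048))
print(q(365,320,.084))
E
```

```text
[470.   45.1  48. ]
[470.  -15.3  48. ]
[500.1  14.9  48. ]
[438.2  14.9  48. ]
[470.   14.4  84. ]
```

>>> send_rows([
  [-4, 2, -30, 0, 0, 0],
  [0, 0, -35, 0, 0, 0],
  [0, 0, -35, 0, 0, 0],
  [0, 0, -25, 0, 0, 0],
  [0, 0, -13, 0, 0, 0],
  [0, 0, -7, 0, 0, 0],
  [0, 0, 0, 0, 0, 0],
  [0, 0, 0, 0, 0, 0],
], grip=60)

```text
time: 7.93
tool_pos: [0.4719, 0.0146, 0.0797]
ee_rot: [3.142, 0.0, -0.0]
wrist_force: [0.0, 0.2, 0.5]
width: 0.0599
finger_force: 0.0
```

>>> send_rows([
  [0, 0, 0, 0, 0, 0],
  [0, 0, 0, 0, 0, 0],
  [0, 0, 0, 0, 0, 0],
  [0, 0, 0, 0, 0, 0],
  [0, 0, 0, 0, 0, 0],
  [0, 0, 0, 0, 0, 0],
  [0, 0, 0, 0, 0, 0],
  [0, 0, 0, 0, 0, 0],
], grip=18)

```text
time: 8.6
tool_pos: [0.4714, 0.0147, 0.0804]
ee_rot: [3.141, -0.001, -0.0]
wrist_force: [-1.6, 0.2, 2.2]
width: 0.0274
finger_force: 30.0
```

>>> send_rows([
  [0, 0, 15, 0, 0, 0],
  [0, 0, 35, 0, 0, 0],
  [0, 0, 30, 0, 0, 0],
  [30, -6, 0, 0, 0, 0],
  [40, 0, 0, 0, 0, 0],
  [40, 0, 0, 0, 0, 0],
  [34, 0, 0, 0, 0, 0],
  [0, 0, 0, 0, 0, 0],
])

```text
time: 9.27
tool_pos: [0.6192, 0.0084, 0.1557]
ee_rot: [-3.141, 0.002, -0.001]
wrist_force: [-1.0, -0.2, -3.1]
width: 0.0274
finger_force: 30.0
```

>>> send_rows([
  [0, 0, 0, 0, 0, 0],
  [0, 0, 0, 0, 0, 0],
])

```text
time: 9.43
tool_pos: [0.6141, 0.0088, 0.1585]
ee_rot: [-3.141, 0.003, -0.0]
wrist_force: [-0.3, 0.4, -1.6]
width: 0.0277
finger_force: 30.0
```

```bash
python3 - <<'E'
from h import *
m,im=look('w6')
c=im[120:320,150:400]; cv2.imwrite('pics/crop6.png',cv2.resize(c,None,fx=3,fy=3,interpolation=cv2.INTER_CUBIC))
E
```

```text
9.4333 [614.1   8.8 158.5] [-3.141e+00  3.000e-03 -0.000e+00] 0.02767559201104802
```

View pics/crop6.png

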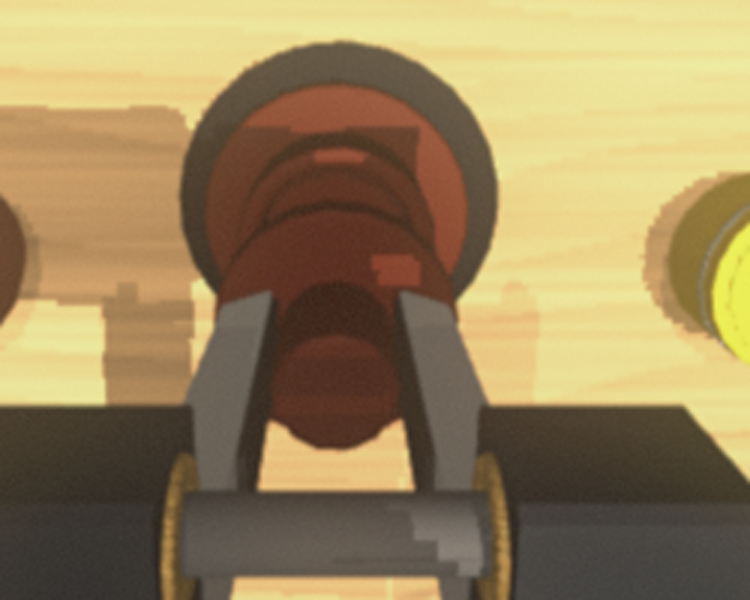

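The press flange (x 217–457, top y 203) hangs over the base: foot x 205–467, top y 85.

```bash
python3 - <<'E'
from h import *
m=dict(np.load('pics/w6.npz'))
q=lambda P:[(150+u/3,120+v/3) for u,v in P]
print('flange',[arc(m,q([(217,300),(337,203),(457,310),(228,262),(447,262)]),z,31) for z in(.124,.128)])
print('foot',arc(m,q([(205,190),(467,190),(340,85),(250,115),(430,115)]),.032,48))
print('triv',arc(m,q([(181,190),(497,190),(340,42),(224,95),(455,95)]),.02,60))
E
```

```text
flange [(array([611.8,   8.9]), np.float64(0.44)), (array([612.5,   8.9]), np.float64(0.63))]
foot (array([615. ,   8.7]), np.float64(0.65))
triv (array([615.3,   7.8]), np.float64(0.67))
```

>>> send_rows([
  [2.5, 0, -5, 0, 0, 0],
  [0, 0, -12, 0, 0, 0],
  [0, 0, -10, 0, 0, 0],
  [0, 0, -8, 0, 0, 0],
  [0, 0, -5, 0, 0, 0],
  [0, 0, -4, 0, 0, 0],
  [0, 0, -2, 0, 0, 0],
  [0, 0, 0, 0, 0, 0],
])

```text
time: 10.15
tool_pos: [0.6173, 0.0088, 0.1131]
ee_rot: [3.142, 0.001, -0.0]
wrist_force: [-0.1, -0.2, -2.2]
width: 0.0275
finger_force: 30.0
```

>>> send_rows([
  [0, 0, -1, 0, 0, 0],
  [0, 0, 0, 0, 0, 0],
  [0, 0, 0, 0, 0, 0],
])

```text
time: 10.4
tool_pos: [0.6179, 0.0087, 0.1133]
ee_rot: [3.141, -0.001, -0.0]
wrist_force: [0.5, -0.4, -1.3]
width: 0.0275
finger_force: 30.0
```

>>> send_rows([
  [0, 0, -1, 0, 0, 0],
  [0, 0, 0, 0, 0, 0],
  [0, 0, 0, 0, 0, 0],
])

```text
time: 10.65
tool_pos: [0.618, 0.0087, 0.1124]
ee_rot: [3.141, -0.001, -0.0]
wrist_force: [-0.2, 0.3, -0.3]
width: 0.0274
finger_force: 30.0
```

>>> send_rows([
  [0, 0, 0, 0, 0, 0],
  [0, 0, 0, 0, 0, 0],
  [0, 0, 0, 0, 0, 0],
  [0, 0, 0, 0, 0, 0],
], grip=60)

```text
time: 10.98
tool_pos: [0.6176, 0.0088, 0.1118]
ee_rot: [3.141, 0.0, -0.0]
wrist_force: [0.4, -0.3, 0.5]
width: 0.0507
finger_force: 0.0
```

>>> send_rows([
  [0, 0, 20, 0, 0, 0],
  [0, 0, 30, 0, 0, 0],
  [0, 0, 40, 0, 0, 0],
  [0, 0, 30, 0, 0, 0],
  [0, 0, 0, 0, 0, 0],
  [0, 0, 0, 0, 0, 0],
], grip=94)

```text
time: 11.48
tool_pos: [0.6188, 0.0087, 0.2351]
ee_rot: [3.141, -0.006, -0.0]
wrist_force: [0.2, -0.3, -0.5]
width: 0.0904
finger_force: 0.0
```

```bash
python3 - <<'E'
from h import *
m,im=look('w7')
a=cv2.resize(im[100:250,200:320],None,fx=3.3,fy=3.3,interpolation=cv2.INTER_CUBIC)
s=optics.snapshot('scene')[...,::-1]; cv2.imwrite('pics/scene7.png',s)
b=cv2.resize(s[150:270,270:370],(400,495),interpolation=cv2.INTER_CUBIC)
cv2.imwrite('pics/crop7.png',np.hstack([a,b]))
E
```

```text
11.4833 [618.8   8.7 235.1] [ 3.141 -0.006 -0.   ] 0.09037056877271593
```

View pics/crop7.png

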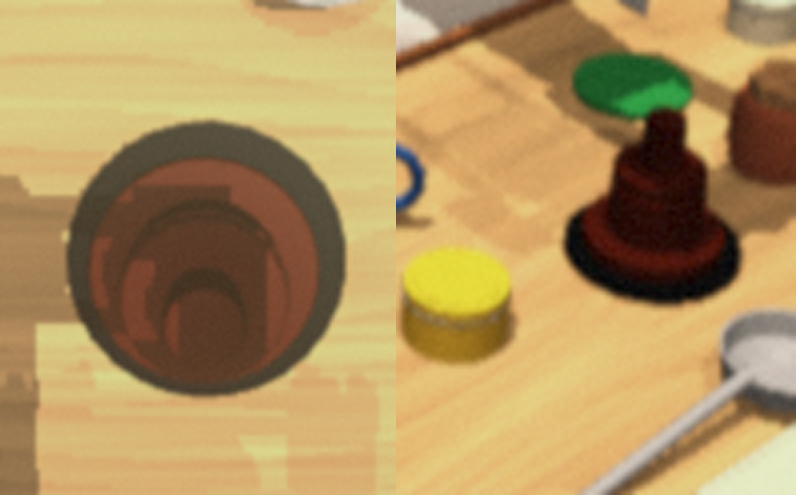

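The press is nested, its knob rising upright from the base in both views, and the trivet (x 68–346) and foot (90–318) are near concentric. Next the yellow tin.

>>> send_rows([
  [-5, -30, 0, 0, 0, 0],
  [-5, -40, 0, 0, 0, 0],
  [-5, -40, 0, 0, 0, 0],
  [-5, -35, 0, 0, 0, 0],
  [-1, -19, 0, 0, 0, 0],
  [0, 0, 0, 0, 0, 0],
  [0, 0, 0, 0, 0, 0],
  [0, 0, 0, 0, 0, 0],
])

```text
time: 12.25
tool_pos: [0.5961, -0.1543, 0.23]
ee_rot: [-3.14, 0.003, 0.0]
wrist_force: [-0.4, 0.1, 0.5]
width: 0.0938
finger_force: 0.0
```

```bash
cat >> h.py <<'E'
def top(m,im,h,s,v,z,r):
    "hsv window -> largest blob -> hull back-projected to z -> circle fit"
    H=cv2.cvtColor(np.ascontiguousarray(im),cv2.COLOR_BGR2HSV)
    mk=cv2.inRange(H,(h[0],s[0],v[0]),(h[1],s[1],v[1]))
    mk[275:]=0
    c=max(cv2.findContours(mk,0,1)[0],key=cv2.contourArea); hu=cv2.convexHull(c)[:,0,:]
    print('box',cv2.boundingRect(c),cv2.contourArea(c))
    P=np.array([back(m,u,v_,z)[:2] for u,v_ in hu])*1000
    f=lambda p:np.hypot(P[:,0]-p[0],P[:,1]-p[1])-p[2]
    q=least_squares(f,[*P.mean(0),r],loss='soft_l1'); print(np.round(q.x,1),'res',np.round(np.abs(f(q.x)).max(),1))
E
python3 - <<'E'
from h import *
m,im=look('w8')
H=cv2.cvtColor(np.ascontiguousarray(im),cv2.COLOR_BGR2HSV)
for n,P in dict(yel=(596,-155,52),wood=(540,-155,12),side=(596,-120,40)).items():
    u,v=proj(m,np.array(P)/1000); print(n,u,v,H[int(v),int(u)])
top(m,im,(22,34),(150,255),(90,255),.052,34)
E
```

```text
12.25 [ 596.1 -154.3  230. ] [-3.14e+00  3.00e-03  0.00e+00] 0.09377976636440528
yel 262.800569924119 183.08856258689715 [ 21 176 200]
wood 262.657244630444 214.39933535722054 [ 21 112 218]
side 236.11181287609224 181.08210929650795 [ 27 160 205]
box (274, 160, 14, 46) 384.0
[ 595.6 -153.1   33.4] res 0.3
```

```bash
python3 - <<'E'
from h import *
m=dict(np.load('pics/w8.npz')); im=cv2.imread('pics/w8.png')
for s in(140,155): top(m,im,(17,36),(s,255),(60,255),.052,34)
E
```

```text
box (236, 157, 53, 52) 2064.0
[ 595.8 -153.6   33.5] res 0.7
box (236, 157, 52, 52) 1993.0
[ 595.8 -153.4   32.8] res 0.6
```

>>> send_rows([
  [0, 0.7, -35, 0, 0, 0],
  [0, 0, -38, 0, 0, 0],
  [0, 0, -38, 0, 0, 0],
  [0, 0, -35, 0, 0, 0],
  [0, 0, -22, 0, 0, 0],
  [0, 0, -14, 0, 0, 0],
  [0, 0, -6, 0, 0, 0],
  [0, 0, 0, 0, 0, 0],
])

```text
time: 12.97
tool_pos: [0.5955, -0.1527, 0.0416]
ee_rot: [-3.14, 0.004, 0.002]
wrist_force: [-0.2, -0.1, -0.8]
width: 0.0942
finger_force: 0.0
```

>>> send_rows([
  [0, 0, 0, 0, 0, 0],
  [0, 0, 0, 0, 0, 0],
  [0, 0, 0, 0, 0, 0],
  [0, 0, 0, 0, 0, 0],
  [0, 0, 0, 0, 0, 0],
  [0, 0, 0, 0, 0, 0],
  [0, 0, 0, 0, 0, 0],
], grip=55)

```text
time: 13.55
tool_pos: [0.5974, -0.1548, 0.0453]
ee_rot: [3.141, -0.002, -0.0]
wrist_force: [-0.7, 0.6, 5.2]
width: 0.0675
finger_force: 30.0
```

>>> send_rows([
  [0, 0, 15, 0, 0, 0],
  [0, 0, 35, 0, 0, 0],
  [0, 0, 40, 0, 0, 0],
  [0, 0, 40, 0, 0, 0],
  [-6, 15, 0, 0, 0, 0],
  [-12, 30, 0, 0, 0, 0],
  [-16, 37, 0, 0, 0, 0],
  [-16, 37, 0, 0, 0, 0],
])

```text
time: 14.22
tool_pos: [0.5456, -0.035, 0.173]
ee_rot: [-3.141, 0.001, -0.003]
wrist_force: [1.0, 1.4, -0.6]
width: 0.0675
finger_force: 30.0
```

>>> send_rows([
  [-16, 37, 0, 0, 0, 0],
  [-16, 37, 0, 0, 0, 0],
  [-16, 37, 0, 0, 0, 0],
  [-16, 37, 0, 0, 0, 0],
  [-13, 30, 0, 0, 0, 0],
  [-7, 12, 0, 0, 0, 0],
  [0, 0, 0, 0, 0, 0],
  [0, 0, 0, 0, 0, 0],
])

```text
time: 14.88
tool_pos: [0.462, 0.1547, 0.1732]
ee_rot: [3.141, 0.001, 0.001]
wrist_force: [1.3, -0.3, -1.1]
width: 0.068
finger_force: 30.0
```

```bash
cat > chk2.py <<'E'
import sys
from h import *
n,zy=sys.argv[1],float(sys.argv[2])
look(n); m=dict(np.load(f'pics/{n}.npz')); im=cv2.imread(f'pics/{n}.png')
H=cv2.cvtColor(im,cv2.COLOR_BGR2HSV)
g=cv2.inRange(H,(40,60,20),(90,255,255)); y=cv2.inRange(H,(17,150,40),(36,255,255))
for nm,mk,z,r in(('coaster',g,.018,47),('yellow',y,zy,34)):
    mk=mk.copy(); mk[275:]=0; mk[:60]=0; mk[:,:150]=0; mk[:,370:]=0
    c=max(cv2.findContours(mk,0,1)[0],key=cv2.contourArea); b=cv2.boundingRect(c)
    pts=[(u,np.flatnonzero(mk[:,u])[0]-.5) for u in range(b[0],b[0]+b[2]) if mk[:,u].any()]
    pts=[p for p in pts if p[1]<b[1]+b[3]*.9 and p[1]<b[1]+40]
    print(nm,b,arc(m,pts,z,r),len(pts))
E
python3 chk2.py w9 .182
```

```text
14.8833 [462.  154.7 173.2] [3.141e+00 1.000e-03 1.000e-03] 0.06801400047582237
coaster (221, 147, 78, 55) (array([463.2, 157.6]), np.float64(0.36)) 78
yellow (206, 197, 112, 78) (array([467.4, 155.7]), np.float64(1.96)) 109
```

View pics/w9b.png

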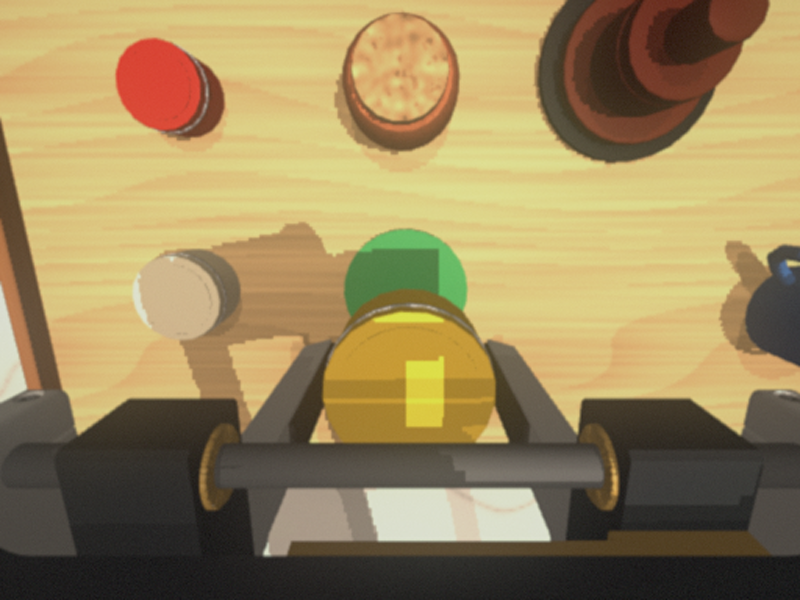

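The view shows the coaster (x 345–466, top y 229) behind the held yellow tin (lid x 323–495). I lower most of the way and recheck.

>>> send_rows([
  [1, 2, -20, 0, 0, 0],
  [0, 0, -30, 0, 0, 0],
  [0, 0, -30, 0, 0, 0],
  [0, 0, -18, 0, 0, 0],
  [0, 0, -10, 0, 0, 0],
  [0, 0, 0, 0, 0, 0],
  [0, 0, 0, 0, 0, 0],
  [0, 0, 0, 0, 0, 0],
])

```text
time: 15.6
tool_pos: [0.4651, 0.1562, 0.0675]
ee_rot: [-3.141, -0.003, -0.001]
wrist_force: [0.4, -0.4, -1.2]
width: 0.0678
finger_force: 30.0
```

```bash
python3 chk2.py w10 .074; python3 - <<'E'
from h import *
m=dict(np.load('pics/w10.npz')); im=cv2.imread('pics/w10.png')
a=cv2.resize(im[120:300,160:360],None,fx=3,fy=3,interpolation=cv2.INTER_CUBIC)
# expected lid/tin bottom outlines at TCP
cv2.imwrite('pics/crop10.png',a)
E
```

```text
15.6 [465.1 156.2  67.5] [-3.141e+00 -3.000e-03 -1.000e-03] 0.06784994442349358
coaster (203, 162, 116, 57) (array([463.5, 157.9]), np.float64(0.37)) 110
yellow (206, 197, 112, 78) (array([469.9, 156.8]), np.float64(1.82)) 109
```

View pics/crop10.png

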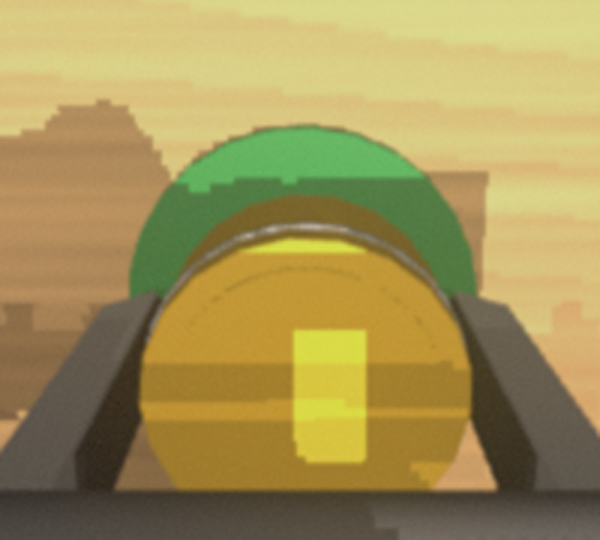

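The crop shows the coaster spanning x 130–475 with its top at y 126. The tin's lower edge tops out at (305,195), the lid rim at (310,225), and the lid spans x 140–471.

```bash
python3 - <<'E'
from h import *
m=dict(np.load('pics/w10.npz'))
q=lambda u,v,z:back(m,160+u/3,120+v/3,z)*1000
for z in(.032,.035): print('bottom front x',q(305,195,z)[0]-34)
for z in(.072,.075): print('lid front x',q(305,235,z)[0]-34, 'y',(q(140,385,z)+q(471,385,z))[1]/2,q(140,385,z)[0])
E
```

```text
bottom front x 461.66161107656444
bottom front x 462.33673742384036
lid front x 462.72770439133984 y 156.71560191733948 465.0869636973046
lid front x 463.5616234241685 y 156.71790971619077 466.55401994548134
```

>>> send_rows([
  [1, 1, -5, 0, 0, 0],
  [0, 0, -5, 0, 0, 0],
  [0, 0, -3, 0, 0, 0],
  [0, 0, -2, 0, 0, 0],
  [0, 0, 0, 0, 0, 0],
  [0, 0, 0, 0, 0, 0],
])

```text
time: 16.15
tool_pos: [0.4643, 0.1575, 0.0513]
ee_rot: [3.141, 0.0, -0.0]
wrist_force: [-2.4, -0.3, 3.8]
width: 0.0677
finger_force: 30.0
```

>>> send_rows([
  [0, 0, -1, 0, 0, 0],
  [0, 0, 0, 0, 0, 0],
  [0, 0, 0, 0, 0, 0],
])

```text
time: 16.4
tool_pos: [0.4643, 0.1575, 0.0512]
ee_rot: [3.141, 0.0, -0.0]
wrist_force: [-5.4, -1.3, 8.0]
width: 0.0674
finger_force: 30.0
```

>>> send_rows([
  [0, 0, 0.5, 0, 0, 0],
  [0, 0, 0, 0, 0, 0],
  [0, 0, 0, 0, 0, 0],
  [0, 0, 0, 0, 0, 0],
  [0, 0, 0, 0, 0, 0],
], grip=94)

```text
time: 16.82
tool_pos: [0.4645, 0.1574, 0.05]
ee_rot: [3.141, 0.0, -0.0]
wrist_force: [-0.5, 0.7, 0.0]
width: 0.0932
finger_force: 0.0
```

>>> send_rows([
  [0, 0, 20, 0, 0, 0],
  [0, 0, 35, 0, 0, 0],
  [0, 0, 40, 0, 0, 0],
  [0, 0, 40, 0, 0, 0],
  [0, 0, 35, 0, 0, 0],
  [0, 0, 10, 0, 0, 0],
  [0, 0, 0, 0, 0, 0],
  [0, 0, 0, 0, 0, 0],
])

```text
time: 17.48
tool_pos: [0.4645, 0.1574, 0.2295]
ee_rot: [3.141, 0.0, -0.0]
wrist_force: [-0.3, -1.1, -1.5]
width: 0.0943
finger_force: 0.0
```

```bash
python3 - <<'E'
from h import *
m,im=look('w11')
H=cv2.cvtColor(np.ascontiguousarray(im),cv2.COLOR_BGR2HSV)
print(H[int(proj(m,np.array([.463,.157,.058]))[1]),int(proj(m,np.array([.463,.157,.058]))[0])])
top(m,im,(17,36),(150,255),(60,255),.058,34)
top(m,im,(40,90),(60,255),(20,255),.018,47)
for d in(-20,0,20):
    u,v=proj(m,np.array([.467+d/1000,.313,.05])); print(u,v,im[int(v),int(u)],H[int(v),int(u)])
E
```

```text
17.4833 [464.5 157.4 229.5] [ 3.141  0.    -0.   ] 0.09428341841903684
[ 21 178 192]
box (235, 160, 54, 52) 2097.5
[462.5 158.4  33.2] res 0.6
box (229, 145, 67, 60) 950.5
[463.7 157.7  46.4] res 0.6
141.52278539711432 196.3662805160528 [137 176 200] [ 19  80 200]
139.72572050649092 181.20986079718165 [134 173 197] [ 19  82 197]
137.87420715347537 165.59422352118744 [136 176 200] [ 19  82 200]
```

Yellow stands within about 1.3 mm of the coaster's centre. On to cream.

>>> send_rows([
  [1, 30, 0, 0, 0, 0],
  [1, 40, 0, 0, 0, 0],
  [0, 40, 0, 0, 0, 0],
  [0, 30, 0, 0, 0, 0],
  [0, 15, 0, 0, 0, 0],
  [0, 0, 0, 0, 0, 0],
  [0, 0, 0, 0, 0, 0],
  [0, 0, 0, 0, 0, 0],
])

```text
time: 18.2
tool_pos: [0.4664, 0.311, 0.229]
ee_rot: [3.139, 0.002, -0.001]
wrist_force: [0.5, 0.3, 0.5]
width: 0.094
finger_force: 0.0
```

```bash
python3 - <<'E'
from h import *
m,im=look('w12')
cu,cv_=proj(m,np.array([.467,.313,.05])); print(cu,cv_,im[int(cv_),int(cu)])
for t in(12,18,25): print(fitc(m,im,(int(cu),int(cv_)),.05,t))
H=cv2.cvtColor(np.ascontiguousarray(im),cv2.COLOR_BGR2HSV)
print([H[int(cv_),int(cu)+d].tolist() for d in range(-40,41,5)])
print([H[int(cv_)+d,int(cu)].tolist() for d in range(-40,41,5)])
E
```

```text
18.2 [466.4 311.  229. ] [ 3.139e+00  2.000e-03 -1.000e-03] 0.09400542892017222
260.1108309179381 182.4884467222292 [132 169 192]
(array([464.7, 314.4,  28.9]), 0.5)
(array([444.1, 279.4,  67. ]), 39.3)
(array([596.7, 173. , 262.6]), 31.3)
[[24, 102, 200], [25, 101, 205], [26, 99, 206], [18, 92, 175], [32, 21, 204], [19, 63, 194], [18, 79, 193], [19, 80, 191], [19, 80, 192], [18, 81, 192], [19, 78, 190], [20, 53, 196], [40, 14, 212], [21, 110, 207], [21, 112, 207], [21, 111, 207], [22, 110, 206]]
[[20, 115, 207], [25, 99, 206], [21, 109, 208], [17, 102, 142], [19, 78, 195], [19, 80, 194], [18, 81, 193], [19, 79, 194], [19, 80, 192], [19, 80, 192], [19, 79, 190], [18, 80, 192], [19, 81, 190], [20, 113, 206], [19, 116, 206], [18, 119, 205], [19, 118, 205]]
```

>>> send_rows([
  [-1.5, 2, -35, 0, 0, 0],
  [0, 0, -38, 0, 0, 0],
  [0, 0, -38, 0, 0, 0],
  [0, 0, -35, 0, 0, 0],
  [0, 0, -22, 0, 0, 0],
  [0, 0, -13, 0, 0, 0],
  [0, 0, -6, 0, 0, 0],
  [0, 0, 0, 0, 0, 0],
])

```text
time: 18.92
tool_pos: [0.4645, 0.3126, 0.0418]
ee_rot: [3.14, 0.003, -0.002]
wrist_force: [0.4, -0.4, 0.0]
width: 0.094
finger_force: 0.0
```

>>> send_rows([
  [0, 0, 0, 0, 0, 0],
  [0, 0, 0, 0, 0, 0],
  [0, 0, 0, 0, 0, 0],
  [0, 0, 0, 0, 0, 0],
  [0, 0, 0, 0, 0, 0],
  [0, 0, 0, 0, 0, 0],
  [0, 0, 0, 0, 0, 0],
], grip=50)

```text
time: 19.5
tool_pos: [0.4655, 0.3146, 0.0441]
ee_rot: [-3.141, -0.001, -0.0]
wrist_force: [0.1, -0.1, 2.5]
width: 0.0595
finger_force: 30.0
```

>>> send_rows([
  [0, 0, 15, 0, 0, 0],
  [0, 0, 30, 0, 0, 0],
  [0, 0, 35, 0, 0, 0],
  [0, 0, 20, 0, 0, 0],
  [0, 0, 0, 0, 0, 0],
  [0, 0, 0, 0, 0, 0],
])

```text
time: 20.0
tool_pos: [0.4656, 0.3149, 0.1444]
ee_rot: [-3.14, -0.002, -0.0]
wrist_force: [0.5, -0.7, -1.5]
width: 0.0596
finger_force: 30.0
```

```bash
python3 -c "
from h import *
look('w13')"
```

```text
20.0 [465.6 314.9 144.4] [-3.14e+00 -2.00e-03 -0.00e+00] 0.059573334848759193
```

>>> send_rows([
  [-1.5, -30, 0, 0, 0, 0],
  [0, -40, 0, 0, 0, 0],
  [0, -40, 0, 0, 0, 0],
  [0, -30, 0, 0, 0, 0],
  [0, -16, 0, 0, 0, 0],
  [0, 0, -20, 0, 0, 0],
  [0, 0, -20, 0, 0, 0],
  [0, 0, 0, 0, 0, 0],
])

```text
time: 20.72
tool_pos: [0.459, 0.1569, 0.0965]
ee_rot: [3.139, 0.013, -0.002]
wrist_force: [-1.9, -0.7, -1.5]
width: 0.0595
finger_force: 30.0
```

>>> send_rows([
  [0, 0, 0, 0, 0, 0],
  [0, 0, 0, 0, 0, 0],
])

```text
time: 20.88
tool_pos: [0.4631, 0.1585, 0.1026]
ee_rot: [3.141, 0.002, -0.0]
wrist_force: [-0.1, 0.2, -0.6]
width: 0.0595
finger_force: 30.0
```

```bash
python3 - <<'E'
from h import *
m,im=look('w14')
cv2.imwrite('pics/crop14.png',cv2.resize(im[130:300,160:360],None,fx=3.5,fy=3.5,interpolation=cv2.INTER_CUBIC))
E
```

```text
20.8833 [463.1 158.5 102.6] [ 3.141e+00  2.000e-03 -0.000e+00] 0.05946878479208451
```

View pics/crop14.png

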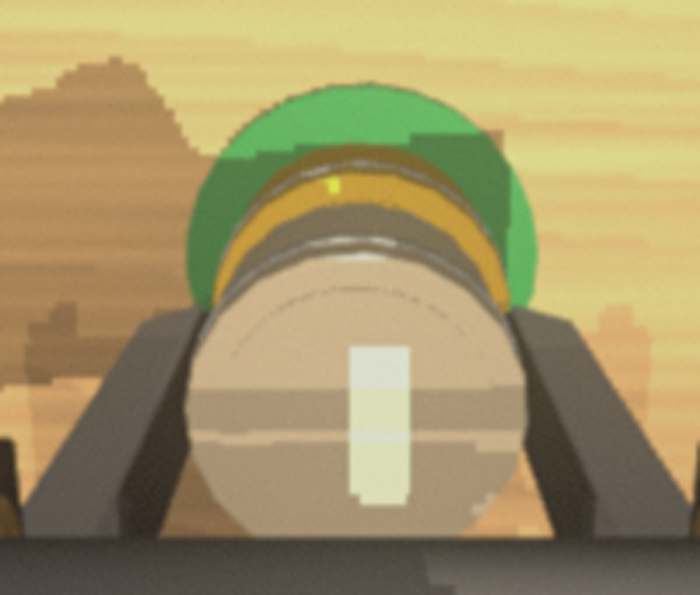

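The crop shows the yellow lid's front at (362,168) with sides at (217,285) and (507,290). The cream bottom edge is at (357,205), and its lid spans x 186–526 with the front at y 252.

```bash
python3 - <<'E'
from h import *
m=dict(np.load('pics/w14.npz'))
q=lambda u,v,z:back(m,160+u/3.5,130+v/3.5,z)*1000
print('coaster',arc(m,[(160+u/3.5,130+v/3.5) for u,v in[(187,245),(537,245),(365,84),(240,132),(490,132)]],.018,47))
print('yel',arc(m,[(160+u/3.5,130+v/3.5) for u,v in[(362,170),(218,285),(507,288),(265,215),(462,215)]],.058,34),q(362,170,.058)[0]-34)
print('cream bottom x',q(357,205,.071)[0]-30,'lid x',q(357,252,.109)[0]-30,'y',(q(186,400,.109)+q(526,400,.109))[1]/2)
E
```

```text
coaster (array([463.6, 157.1]), np.float64(0.36))
yel (array([460.7, 157.6]), np.float64(0.87)) 462.3904968952683
cream bottom x 461.78130548278426 lid x 463.1099547860023 y 159.1220834134289
```

>>> send_rows([
  [0, -0.8, -5, 0, 0, 0],
  [0, 0, -4, 0, 0, 0],
  [0, 0, -3, 0, 0, 0],
  [0, 0, -1, 0, 0, 0],
  [0, 0, 0, 0, 0, 0],
  [0, 0, 0, 0, 0, 0],
])

```text
time: 21.43
tool_pos: [0.4636, 0.1577, 0.0904]
ee_rot: [3.142, -0.0, -0.0]
wrist_force: [-1.0, 0.9, -0.6]
width: 0.0596
finger_force: 30.0
```

>>> send_rows([
  [0, 0, -0.7, 0, 0, 0],
  [0, 0, 0, 0, 0, 0],
  [0, 0, 0, 0, 0, 0],
])

```text
time: 21.68
tool_pos: [0.4637, 0.1577, 0.09]
ee_rot: [-3.142, -0.0, -0.0]
wrist_force: [-0.8, -0.9, 2.2]
width: 0.0594
finger_force: 30.0
```

>>> send_rows([
  [0, 0, 0, 0, 0, 0],
  [0, 0, 0, 0, 0, 0],
  [0, 0, 0, 0, 0, 0],
  [0, 0, 0, 0, 0, 0],
  [0, 0, 0, 0, 0, 0],
], grip=94)

```text
time: 22.1
tool_pos: [0.4635, 0.1576, 0.0895]
ee_rot: [3.142, 0.0, -0.0]
wrist_force: [0.4, -0.1, 0.9]
width: 0.0894
finger_force: 0.0
```

>>> send_rows([
  [0, 0, 20, 0, 0, 0],
  [0, 0, 35, 0, 0, 0],
  [0, 0, 40, 0, 0, 0],
  [0, 0, 35, 0, 0, 0],
  [0, 0, 10, 0, 0, 0],
  [0, 0, 0, 0, 0, 0],
  [0, 0, 0, 0, 0, 0],
])

```text
time: 22.68
tool_pos: [0.4635, 0.1576, 0.2291]
ee_rot: [3.141, 0.0, -0.0]
wrist_force: [0.0, -1.0, -0.4]
width: 0.0943
finger_force: 0.0
```

```bash
python3 - <<'E'
from h import *
m,im=look('w15')
cu,cv_=proj(m,np.array([.463,.158,.096])); print(cu,cv_,im[int(cv_),int(cu)])
for t in(10,12,16,20): print(fitc(m,im,(int(cu),int(cv_)),.096,t))
H=cv2.cvtColor(np.ascontiguousarray(im),cv2.COLOR_BGR2HSV)
y=cv2.inRange(H,(17,150,40),(36,255,255))[:int(cv_)-12]
y[:,:int(cu)-33]=0; y[:,int(cu)+33:]=0
pts=[(u,np.flatnonzero(y[:,u])[0]-.5) for u in range(512) if y[:,u].any()]; print(pts[0],pts[-1],min(p[1] for p in pts))
# red
for x in(580,598,615):
    u,v=proj(m,np.array([x/1000,.306,.048])); print(u,v,im[int(v),int(u)])
top(m,im,(40,90),(60,255),(20,255),.018,47)
E
```

```text
22.6833 [463.5 157.6 229.1] [ 3.141  0.    -0.   ] 0.09431457445156403
261.7347210732239 192.62439196428664 [137 175 198]
(array([463.5, 158.2,  28.6]), 0.9)
(array([463.4, 158.1,  28.9]), 1.1)
(array([464.4, 103.4,  74.2]), 20.6)
(array([553.1, 150.5, 242.6]), 101.1)
(236, np.float64(177.5)) (285, np.float64(173.5)) 158.5
135.19615358845962 85.63873387767656 [ 54  75 208]
133.3200420513025 68.94354651145001 [ 55  73 211]
131.4964333817246 52.71557295108656 [ 56  74 210]
box (229, 145, 67, 53) 926.0
[463.8 157.6  46.2] res 0.4
```

Cream is centred at (463.5, 158.2). Next the red tin.

>>> send_rows([
  [18, 20, 0, 0, 0, 0],
  [25, 27, 0, 0, 0, 0],
  [26, 29, 0, 0, 0, 0],
  [26, 29, 0, 0, 0, 0],
  [24, 27, 0, 0, 0, 0],
  [15, 16, 0, 0, 0, 0],
  [0, 0, 0, 0, 0, 0],
  [0, 0, 0, 0, 0, 0],
])

```text
time: 23.4
tool_pos: [0.5967, 0.3058, 0.2247]
ee_rot: [3.138, 0.007, 0.001]
wrist_force: [-1.1, -0.2, 0.6]
width: 0.0941
finger_force: 0.0
```

```bash
python3 - <<'E'
from h import *
m,im=look('w16')
cu,cv_=proj(m,np.array([.598,.306,.048])); H=cv2.cvtColor(np.ascontiguousarray(im),cv2.COLOR_BGR2HSV); print(cu,cv_,H[int(cv_),int(cu)],[H[int(cv_),int(cu)+d].tolist() for d in(-30,-25,-20,-15,15,20,25,30)])
for t in(15,25,35): print(fitc(m,im,(int(cu),int(cv_)),.048,t))
mk=((H[...,0]<8)|(H[...,0]>172))&(H[...,1]>170)
im2=np.where(mk[...,None],255,0).astype(np.uint8).repeat(3,2)
print(fitc(m,im2,(int(cu),int(cv_)),.048,50))
E
```

```text
23.4 [596.7 305.8 224.7] [3.138e+00 7.000e-03 1.000e-03] 0.09407215626142607
261.3678501938757 181.65241369037435 [  5 174 158] [[20, 113, 205], [19, 119, 189], [4, 188, 204], [4, 174, 157], [4, 178, 199], [20, 114, 204], [21, 112, 208], [21, 110, 209]]
(array([599.7, 308.6,  24.4]), 4.0)
(array([600. , 308.9,  24.9]), 3.4)
(array([600.5, 308.8,  25.8]), 3.3)
(array([599.4, 308.5,  23.4]), 0.4)
```

>>> send_rows([
  [2, 3, -35, 0, 0, 0],
  [0, 0, -38, 0, 0, 0],
  [0, 0, -38, 0, 0, 0],
  [0, 0, -35, 0, 0, 0],
  [0, 0, -22, 0, 0, 0],
  [0, 0, -14, 0, 0, 0],
  [0, 0, -6, 0, 0, 0],
  [0, 0, 0, 0, 0, 0],
])

```text
time: 24.12
tool_pos: [0.5985, 0.3077, 0.0405]
ee_rot: [3.14, 0.002, -0.001]
wrist_force: [0.7, -0.1, -0.2]
width: 0.094
finger_force: 0.0
```

>>> send_rows([
  [0, 0, 0, 0, 0, 0],
  [0, 0, 0, 0, 0, 0],
  [0, 0, 0, 0, 0, 0],
  [0, 0, 0, 0, 0, 0],
  [0, 0, 0, 0, 0, 0],
  [0, 0, 0, 0, 0, 0],
  [0, 0, 0, 0, 0, 0],
], grip=42)

```text
time: 24.7
tool_pos: [0.5997, 0.3085, 0.042]
ee_rot: [3.141, -0.0, -0.0]
wrist_force: [-0.3, -0.1, 0.1]
width: 0.0512
finger_force: 30.0
```

>>> send_rows([
  [0, 0, 15, 0, 0, 0],
  [0, 0, 35, 0, 0, 0],
  [0, 0, 40, 0, 0, 0],
  [0, 0, 40, 0, 0, 0],
  [0, 0, 20, 0, 0, 0],
  [0, 0, 0, 0, 0, 0],
  [0, 0, 0, 0, 0, 0],
])

```text
time: 25.28
tool_pos: [0.6, 0.3089, 0.1927]
ee_rot: [-3.141, -0.002, -0.0]
wrist_force: [-0.5, -0.9, -1.2]
width: 0.0512
finger_force: 30.0
```

>>> send_rows([
  [-18, -20, 0, 0, 0, 0],
  [-25, -27, 0, 0, 0, 0],
  [-26, -29, 0, 0, 0, 0],
  [-26, -29, 0, 0, 0, 0],
  [-25, -28, 0, 0, 0, 0],
  [-16.5, -17.5, 0, 0, 0, 0],
  [0, 0, 0, 0, 0, 0],
])

```text
time: 25.87
tool_pos: [0.4585, 0.1551, 0.1878]
ee_rot: [3.138, 0.008, -0.003]
wrist_force: [0.5, -0.7, -1.4]
width: 0.0516
finger_force: 30.0
```

>>> send_rows([
  [0, 0, -15, 0, 0, 0],
  [0, 0, -20, 0, 0, 0],
  [0, 0, -12, 0, 0, 0],
  [0, 0, -7, 0, 0, 0],
  [0, 0, 0, 0, 0, 0],
  [0, 0, 0, 0, 0, 0],
  [0, 0, 0, 0, 0, 0],
])

```text
time: 26.45
tool_pos: [0.4636, 0.1584, 0.1381]
ee_rot: [-3.141, -0.001, -0.0]
wrist_force: [-0.8, 0.2, -1.0]
width: 0.0517
finger_force: 30.0
```

```bash
python3 - <<'E'
from h import *
m,im=look('w17')
print([sensors.get_obs()['tool_pos'].round(4).tolist() for _ in range(2)])
H=cv2.cvtColor(np.ascontiguousarray(im),cv2.COLOR_BGR2HSV)
mk=((H[...,0]<9)|(H[...,0]>172))&(H[...,1]>140); mk[290:]=0; mk[:120]=0; mk[:,:200]=0; mk[:,330:]=0
# row extents of the red blob, and column u profile along the midline
for v in range(195,290,6):
    x=np.flatnonzero(mk[v]); 
    if len(x): print(v,x[0],x[-1],end=' | ')
print()
u=int(proj(m,np.array([.4635,.158,.1]))[0]); print(u)
for v in range(150,225,1): print(v,H[v,u].tolist(),end=' ')
E
```

```text
26.45 [463.6 158.4 138.1] [-3.141e+00 -1.000e-03 -0.000e+00] 0.051659299140686704
[[0.4638, 0.1584, 0.1385], [0.4638, 0.1584, 0.1385]]
201 243 280 | 207 236 286 | 213 232 290 | 219 232 291 | 225 227 295 | 231 224 299 | 237 221 301 | 243 220 303 | 249 219 304 | 255 219 303 | 261 223 300 | 267 225 297 | 273 230 292 | 279 238 285 | 
262
150 [25, 103, 205] 151 [41, 104, 170] 152 [56, 114, 186] 153 [59, 114, 197] 154 [59, 113, 198] 155 [59, 112, 200] 156 [59, 113, 198] 157 [59, 116, 198] 158 [59, 115, 198] 159 [59, 115, 198] 160 [59, 117, 196] 161 [59, 115, 195] 162 [59, 115, 197] 163 [59, 118, 195] 164 [58, 114, 190] 165 [48, 118, 151] 166 [26, 132, 126] 167 [22, 156, 131] 168 [21, 143, 134] 169 [22, 108, 135] 170 [22, 89, 141] 171 [20, 126, 146] 172 [21, 166, 180] 173 [21, 175, 207] 174 [20, 167, 206] 175 [20, 132, 170] 176 [20, 90, 141] 177 [20, 79, 133] 178 [20, 81, 135] 179 [21, 80, 131] 180 [21, 67, 129] 181 [19, 53, 136] 182 [20, 70, 135] 183 [19, 83, 145] 184 [19, 81, 182] 185 [19, 80, 214] 186 [20, 77, 218] 187 [20, 77, 218] 188 [19, 79, 217] 189 [20, 78, 217] 190 [19, 79, 215] 191 [19, 80, 206] 192 [19, 80, 213] 193 [18, 81, 212] 194 [16, 88, 179] 195 [11, 116, 134] 196 [9, 150, 114] 197 [8, 159, 111] 198 [8, 156, 113] 199 [8, 153, 112] 200 [7, 155, 112] 201 [8, 162, 113] 202 [7, 157, 112] 203 [8, 126, 109] 204 [11, 62, 120] 205 [13, 52, 137] 206 [8, 95, 126] 207 [6, 151, 115] 208 [6, 162, 110] 209 [6, 166, 121] 210 [4, 179, 151] 211 [4, 184, 176] 212 [3, 183, 178] 213 [3, 184, 175] 214 [3, 188, 176] 215 [3, 188, 174] 216 [3, 189, 175] 217 [3, 188, 174] 218 [3, 183, 171] 219 [3, 184, 159] 220 [3, 189, 167] 221 [3, 186, 174] 222 [3, 186, 174] 223 [3, 190, 173] 224 [3, 190, 172]
```

```bash
python3 - <<'E'
from h import *
m=dict(np.load('pics/w17.npz'));im=cv2.imread('pics/w17.png'); H=cv2.cvtColor(im,cv2.COLOR_BGR2HSV)
b=lambda u,v,z:back(m,u,v,z)*1000
print('cream x',b(262,183.5,.096)[0]-30,'red bot x',b(262,194.3,.108)[0]-26,'red lid x',b(262,209.3,.144)[0]-26,'red y',(b(219,250,.144)+b(304,250,.144))[1]/2)
for v in(194,200,206,212):
    r=H[v]; k=[u for u in range(200,330) if 60<r[u,1]<100 and r[u,2]>195 and 15<r[u,0]<24]
    print(v,k[:3],k[-3:], [r[u].tolist() for u in (k[0]-2,k[0],k[-1],k[-1]+2)])
    print((b(k[0],v,.096)+b(k[-1],v,.096))[1]/2)
E
```

```text
cream x 463.7496782651887 red bot x 462.5370568519006 red lid x 463.027048799545 red y 159.15287979970176
194 [238, 239, 240] [286, 287, 288] [[19, 81, 160], [19, 81, 214], [18, 81, 196], [19, 67, 141]]
157.99439884150104
200 [232, 233, 234] [291, 292, 293] [[18, 70, 157], [19, 81, 209], [18, 82, 199], [19, 82, 162]]
158.3694849047751
206 [228, 229, 230] [294, 295, 296] [[36, 88, 124], [18, 82, 197], [18, 80, 207], [24, 78, 157]]
158.7490673103751
212 [227, 228, 229] [296, 297, 298] [[35, 74, 137], [17, 82, 217], [18, 83, 213], [48, 101, 169]]
158.36146469474983
```

Red (462.8, 159.1) against cream (463.7, 158.4): a correction of (+0.8, -0.6), then lower.

>>> send_rows([
  [0.8, -0.6, -5, 0, 0, 0],
  [0, 0, -4, 0, 0, 0],
  [0, 0, -2, 0, 0, 0],
  [0, 0, -1, 0, 0, 0],
  [0, 0, 0, 0, 0, 0],
  [0, 0, 0, 0, 0, 0],
])

```text
time: 27.0
tool_pos: [0.4639, 0.1575, 0.1259]
ee_rot: [3.141, -0.0, -0.0]
wrist_force: [-1.6, 0.1, 0.4]
width: 0.0517
finger_force: 30.0
```

>>> send_rows([
  [0, 0, -0.7, 0, 0, 0],
  [0, 0, 0, 0, 0, 0],
  [0, 0, 0, 0, 0, 0],
])

```text
time: 27.25
tool_pos: [0.4639, 0.1575, 0.1259]
ee_rot: [3.141, -0.001, -0.0]
wrist_force: [-2.2, -0.5, 5.0]
width: 0.0516
finger_force: 30.0
```

>>> send_rows([
  [0, 0, 0, 0, 0, 0],
  [0, 0, 0, 0, 0, 0],
  [0, 0, 0, 0, 0, 0],
  [0, 0, 0, 0, 0, 0],
  [0, 0, 0, 0, 0, 0],
  [0, 0, 0, 0, 0, 0],
], grip=94)

```text
time: 27.75
tool_pos: [0.4638, 0.1575, 0.1246]
ee_rot: [3.141, 0.0, -0.0]
wrist_force: [-0.7, -0.1, -0.6]
width: 0.0882
finger_force: 0.0
```

>>> send_rows([
  [0, 0, 15, 0, 0, 0],
  [0, 0, 35, 0, 0, 0],
  [0, 0, 40, 0, 0, 0],
  [0, 0, 30, 0, 0, 0],
  [0, 0, 0, 0, 0, 0],
  [0, 0, 0, 0, 0, 0],
  [0, 0, 0, 0, 0, 0],
])

```text
time: 28.33
tool_pos: [0.4635, 0.1575, 0.2439]
ee_rot: [3.141, 0.001, -0.0]
wrist_force: [0.2, -0.6, -1.3]
width: 0.0939
finger_force: 0.0
```

```bash
python3 - <<'E'
from h import *
m,im=look('w18')
H=cv2.cvtColor(np.ascontiguousarray(im),cv2.COLOR_BGR2HSV)
mk=((H[...,0]<6)|(H[...,0]>172))&(H[...,1]>165)
im2=np.where(mk[...,None],255,0).astype(np.uint8).repeat(3,2)
cu,cv_=proj(m,np.array([.4635,.158,.132])); print(cu,cv_,H[int(cv_),int(cu)])
print('red',fitc(m,im2,(int(cu),int(cv_)),.132,50))
top(m,im,(40,90),(60,255),(20,255),.018,47)
# bystanders: compare before/after in the scene view
s=optics.snapshot('scene')[...,::-1].copy(); a=cv2.imread('pics/scene0.png'); cv2.imwrite('pics/scene18.png',s)
for n,P in dict(mug=(447,-146,50),jar=(600,155,50),mill=(460,-286,60)).items():
    sm=optics.camera_model('scene'); u,v=map(int,proj(sm,np.array(P)/1000))
    t=cv2.cvtColor(a[v-14:v+14,u-10:u+10],cv2.COLOR_BGR2GRAY); g=cv2.cvtColor(s[v-24:v+24,u-20:u+20],cv2.COLOR_BGR2GRAY)
    r=cv2.minMaxLoc(cv2.matchTemplate(g,t,cv2.TM_CCOEFF_NORMED)); print(n,(u,v),'corr',round(r[1],3),'shift',r[3][0]-10,r[3][1]-10)
o=sensors.get_obs(); print(o['wrist_force'].round(1),o['width'])
E
```

```text
28.3333 [463.5 157.5 243.9] [ 3.141e+00  1.000e-03 -0.000e+00] 0.09388199022947363
261.58286516394963 197.16621153240584 [  5 182 161]
red (array([463.2, 159.2,  23.2]), 4.6)
box (230, 144, 65, 51) 854.0
[463.8 157.5  46.2] res 0.4
mug (250, 191) corr 0.841 shift 0 0
jar (364, 178) corr 0.958 shift 0 0
mill (210, 208) corr 0.998 shift 0 0
[ 0.6 -0.4 -0.4] 0.09420890767195611
```

The red tin is at (463.2, 159.2), about 1 mm off the cream centre (463.5, 158.2). The bystanders have not shifted in the scene view, and the gripper is clear. Handing in.

```bash
python3 -c "
from bench import ticket
print(ticket.close_job())"
```

```text
the job is handed in; nothing more can be done
None
```

I handed the job in after 28 s, done in the order asked: the base stands on the trivet with the press nested in it, and the yellow, cream and red tins are stacked on the coaster. Each was centred to within about 2 mm by my camera fits, the gripper was clear, and the mug, jar and mill had not shifted in the scene view; no verdict came back.

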